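Draw the lifting pin of a carved stone for inspection

TASK

The blue-headed lifting pin in the carved stone has to be shown for inspection. First move the safety slide by its orange grip until the grip is level with the green mark, and leave it there with the pin still down; then draw the pin gently straight up, without wrenching it sideways, until the whole of its yellow band is out of the stone while the red band below stays hidden in the bore. Finish while still holding the pin at that height in the gripper, and leave the mallet, chisel and offcut where they are.

Things in the scene. Friction and masses are not known exactly. Their poses are not given: they have to be found in the camera images.
- stone: Fixed pale sandstone block, 200 (own x) x 300 (own y) x 80 mm high, heavy, with a small carved lily on its +x face. Origin: centre of its underside, on the table. On top, two dark steel guide rails along own y, 14 mm high, outer faces 30 mm to either side of x = 0, from y = -40 to +120 mm, carry the safety slide.
- bore (a point): Centre of the mouth of the vertical bore in the stone's top face, at x = 0, y = -70 mm, z = 80 mm of the stone; axes as the stone's. Bore 21.2 mm wide, 66 mm deep.
- lock_slide (a joint): Safety slide on the stone. Value in m: 0 = locked, grows to 0.080 (end stop) as it moves along the stone's +y, away from the pin. Starts at 0 to 0.010. Friction about 2 N; stays where left. A flat grey fork 40 mm wide, 5 mm thick, 8 to 13 mm above the stone's top; locked, its prongs straddle the pin's neck just above the collar and trap it; above 0.035 the pin is free.
- slide_grip (a point): Point on the slide's upright orange grip (black line round its middle), 24 mm (own x) x 20 mm (own y) x 42 mm high: on its centre line, 14 mm below its top, 28 mm above the flat plate that carries it, 41 mm above the stone's top. Axes as the stone's; it slides along own +y. Locked, it is 80 mm from the pin's axis.
- green_mark: Two fixed green tabs on the stone's top, either side of the rails (32 to 58 mm from the slide's centre line), 6 mm wide along the track, 13 mm high. Origin midway between them, on the slide's centre line, on the stone's top; axes as the stone's. The grip is level with it when slide_grip has the same own y: at slide values of about 0.047 to 0.065, never at the end stop.
- pin: Loose steel lifting pin in the bore, 0.25 to 0.5 kg. Origin: centre of its collar's underside, which rests on the stone's top at the start; own z up along the pin. Collar 34 mm diameter, 6 mm thick; neck 12 mm diameter up to 22 mm; blue cylindrical head 28 mm diameter, 22 to 60 mm above the origin. Shank below the collar 20 mm diameter, 62 mm long. Let go, it drops back.
- pin_grip (a point): Centre of the pin's blue head, on the pin's axis, 41 mm above the pin's origin (121 mm above the table at the start).
- mallet: Bystander: white round mallet standing on its head, 88 mm diameter, 187 mm high. Origin: centre of its underside.
- chisel: Bystander: steel chisel lying on the table along its own x, about 193 mm long, 26 mm wide, 20 mm high. Origin: near its middle, on the table.
- offcut: Bystander: grey stone offcut, 70 x 90 x 50 mm high. Origin: centre of its underside.
- bands (a point): Point on the pin's axis, 34 mm below the pin's origin: the middle of the bare steel between its bands. Yellow band: 10 to 22 mm above this point; red band: from 10 mm below it down. The pin is drawn rightly when this point is level with the bore's mouth, i.e. the pin raised by 34 mm (more than 24, less than 44).
Things that resemble listed ones, but are neither listed nor needed, are in the scene too. What is meant by the pin is not pink, turquoise or white, and is the smaller of those in its own colour.

How it is judged:
On the way, in this order (a step that is already met when the one before it is completed fails the run):
1. the slide's grip stands level with the green mark (within 6 mm) while the pin is still down (y of slide_grip in the frame of green_mark between -0.006 and 0.006 m and velocity of joint lock_slide between -0.01 and 0.01 m/s and z of pin in the frame of bore below 0.006 m), for 0.3 s.
2. the pin is drawn up by the gripper until the yellow band is out (z of pin in the frame of bore above 0.023 m and contact force between the fingers and pin above 2 N), for 0.2 s.
At the end, for the whole second after the job is handed in: The gripper still holds the pin (finger force above 2 N), at rest and upright (within 0.08 rad) in its bore, its collar 23 to 44 mm above the stone's top, so that the yellow band is out and the red band hidden; the slide's grip is still within 7 mm of the green mark along the track (all of step 2 and z of pin in the frame of bore below 0.044 m and horizontal distance between pin and bore below 0.006 m and angle between the z axis of pin and the z axis of stone, either way round below 0.08 rad and linear speed of pin below 0.02 m/s and y of slide_grip in the frame of green_mark between -0.007 and 0.007 m); the arm keeps its last pose, push and grip.
It fails at once if the pin is drawn so far that the red band comes out (more than 48 mm) (z of pin in the frame of bore above 0.048 m).
It fails at once if the pin is wrenched against the bore (more than 60 N) (contact force between pin and stone above 60 N).
It fails at once if the mallet is moved more than 30 mm (distance of mallet from where it was at the start of the episode above 0.03 m).
It fails at once if the chisel is moved more than 30 mm (distance of chisel from where it was at the start of the episode above 0.03 m).
It fails at once if the offcut is moved more than 30 mm (distance of offcut from where it was at the start of the episode above 0.03 m).
It also fails if it takes over 48 s, if anything falls off the work surface, if the arm or the gripper's body presses on something with over 40 N, if the wrist force passes 120 N, or if a joint passes its speed limit or range.

ROBOT

A 6-joint arm with a two-finger parallel gripper is mounted at the origin on the work surface. World frame = base frame: x ahead of the robot, y to its left, z up, the work surface at z = 0. Lengths are in m, angles in rad, forces in N, time in s.
With the tool pointing down it reaches from about 0.375 to 0.825 m from the base axis. Payload 5.5 kg.
Tool frame: the origin (TCP) lies at the very end of the fingers, on their centre line; the grasp point (between the pads) lies 19 mm behind it; z points along the fingers, y is the line along which they close (so a half turn about z gives the same grasp; the last joint's range is limited). The gripper opens to 85 mm and grips with 20 to 120 N. Pads are 22 mm wide; open, the fingers measure 114 mm over their backs; the gripper's body (76 mm by 85 mm) begins 54 mm behind the grasp point. The pads swing forward as they close: fully open they stand 13 mm farther back than shut.
Start: joints at [-1.291, 0.314, -0.047, 1.21, 0, 1.571], TCP at [0.166, -0.577, 0.197] pointing down, gripper open.
Joint ranges: [-2.67, 2.67], [-0.69, 1.73], [-1.03, 1.25], [-2.08, 2.16], [-1.42, 1.45], [-3.14, 3.14]. Speed limits (rad/s): [2.39, 2.39, 3.01, 3.14, 3.14, 3.14].

INTERFACE

Orientations are given as [roll, pitch, yaw] about the fixed x, y, z axes, in that order (R = Rz(yaw) Ry(pitch) Rx(roll)).
In Python, from bench import get_state, optics, bot gives the robot as it stands. The module is installed in compiled form; this text tells all that it offers.
- The arm moves only by the tool send_rows, never from a script. Its argument "increments" is a list of rows, each an object with "dp": the shift along the tool's x, y, z in mm, a list of three; "rotation": the turn, a rotation vector about the tool's x, y, z in units of 6 degrees (1.0 is 6 degrees), a list of three; "gripper": the opening, from 0 (shut) to 1 (fully open). In form: [{"dp": [x, y, z], "rotation": [rx, ry, rz], "gripper": gripper}, ...]. A call has exactly 8 rows; each row is the pose to reach, as a shift and turn from the pose commanded when the call began, along the tool's axes at that moment; what a row does not reach only later rows make up. A row lasts 1/10 s, in which the tool goes at most 50 mm and 8.59 degrees, less where a joint would pass 70% of its speed; a pose out of reach is approached as far as the arm can. A call with a gripper value outside its range is refused whole. The fingers move at their own pace and stop on an object; "newtons" is the grip in N (left out, the last holds). Time passes only in rows, so rows that repeat a pose let the fingers close, or fill a call up. It gives the time, the measured TCP pose, the force, the opening and the grip force at its end, in the units of the state.
- get_state(): the state, without advancing time (a new reading comes with each control period).
- optics.capture(name): name is "scene" or "side" or "wrist"; returns a dict with "frame" (400x640x3 uint8, red, green, blue), "fx", "fy", "cx", "cy" (pixels), "k1" (the pictures are not rectified: a ray, as slopes to the right and down, at radius r is drawn at 1 + k1 r^2 times it, then the intrinsics apply), "view" (4x4, takes a point from world to camera coordinates). Camera axes: x right, y down, z forward; pixel columns grow to the right and rows downward; lengths in m; the calibration is good to about 2 mm. A picture is of the moment at which its call begins. There is no depth.
- bot.job_done(): hands the job in; it is judged then, once.
The state is a dict: "time": time; "joint_positions": joint angles; "qvel": joint speeds; "effort": joint torques, N m; "ee_pos": TCP position; "orientation": TCP orientation; "contact_force": force on the tool from outside, world axes, zero at the start; "moment": the same for the moment, N m; "width": finger opening in m; "grip_force": force on a finger pad.
Only numpy, scipy, OpenCV 4.12 (cv2) and the standard library are available. Lean on these libraries where they do the work, as an engineer would, in place of code of your own. Each camera call takes 0.05 s, during which the arm holds its last target. There are 200 camera calls.

## Working session

There is one attempt and no reset: what is moved stays moved. The work goes in short steps, Python scripts to look and compute and a tool call to move; the robot and the scene stay as the last step left them, time stands still between calls to the robot, and variables do not carry over. Pictures are saved under pics/ and viewed, at most 13 in all, crops included, and the job is handed in when it is done.

Besides the shell and the picture viewer there is one more tool, called by a JSON object that holds its "method" and its "body". send_rows: Moves the arm, as the interface text tells. Its arguments: {"type":"object","properties":{"increments":{"type":"array","items":{"type":"object","properties":{"dp":{"type":"array","items":{"type":"number"}},"rotation":{"type":"array","items":{"type":"number"}},"gripper":{"type":"number"}}}},"newtons":{"type":"number"}},"required":["increments"]}

```bash
mkdir -p pics; cat > h.py <<'E'
import numpy as np, cv2
from bench import get_state, optics, bot
from scipy.spatial.transform import Rotation as R
def cap(n,save=None):
    c=optics.capture(n)
    if save: cv2.imwrite('pics/'+save,c['frame'][:,:,::-1])
    return c
def ray(c,u,v):
    xd=(u-c['cx'])/c['fx']; yd=(v-c['cy'])/c['fy']; x,y=xd,yd
    for _ in range(20):
        s=1+c['k1']*(x*x+y*y); x,y=xd/s,yd/s
    V=np.array(c['view']); Rm=V[:3,:3]; o=-Rm.T@V[:3,3]
    d=Rm.T@np.array([x,y,1]); return o,d/np.linalg.norm(d)
def onz(c,u,v,z):
    o,d=ray(c,u,v); return o+d*(z-o[2])/d[2]
def proj(c,p):
    V=np.array(c['view']); q=V[:3,:3]@np.array(p)+V[:3,3]; x,y=q[:2]/q[2]; s=1+c['k1']*(x*x+y*y)
    return np.array([c['cx']+c['fx']*x*s,c['cy']+c['fy']*y*s])
def tri(rays):
    A=np.zeros((3,3));b=np.zeros(3)
    for o,d in rays:
        P=np.eye(3)-np.outer(d,d);A+=P;b+=P@o
    p=np.linalg.solve(A,b); return p,[np.linalg.norm((np.eye(3)-np.outer(d,d))@(p-o)) for o,d in rays]
E
python3 - <<'E'
from h import *
for n in ['scene','side']:
    c=cap(n,n+'0.png'); V=np.array(c['view']); print(n,c['fx'],c['k1'],(-V[:3,:3].T@V[:3,3]).round(3))
print(get_state())
E
```

```text
scene 364.0720280352583 -0.07338520932076749 [1.111 0.187 0.887]
side 367.1028064822078 -0.027661333274429906 [ 0.265 -0.754  0.57 ]
{'time': 0.1, 'joint_positions': array([-1.29101708e+00,  3.14167633e-01, -4.79388104e-02,  1.21016470e+00,
        1.43833308e-05,  1.57083471e+00]), 'qvel': array([-0.000441  , -0.00087377,  0.00289187, -0.00151513, -0.00116823,
        0.00031621]), 'effort': array([-6.76741711e-04, -5.40767205e+01,  3.40542483e+01,  1.11976429e-02,
        1.28994079e-04,  3.44743796e-06]), 'ee_pos': array([ 0.16554376, -0.57615547,  0.19623106]), 'orientation': array([-3.14011784e+00, -1.43267127e-05,  2.79740843e-01]), 'contact_force': array([0.50414655, 0.72635466, 0.03772609]), 'moment': array([-0.01671474, -0.0399993 , -0.0402474 ]), 'grip_force': 0.0, 'width': 0.0851384045292008}
```

View pics/scene0.png

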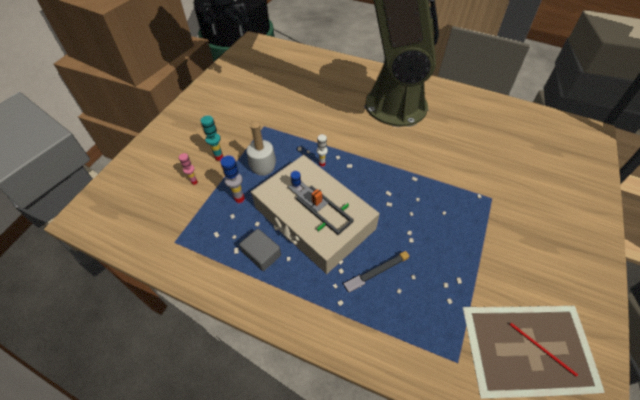

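View pics/side0.png

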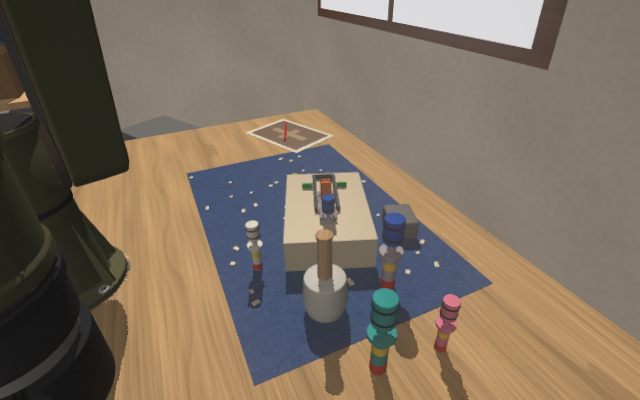

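Scene view: the candidates are the small blue pin in the stone at (295,178), the big blue pin standing on the table at (231,175), turquoise at (209,135), pink at (187,167) and white at (322,148). I choose the small blue one in the stone. The grip is at (317,198), the green tabs at about (345,207) and (320,227), and the mallet at (260,155). In the side view the pin is at (328,204), with the mallet handle in front at (324,250).

```bash
cat >> h.py <<'E'
def blobs(c,h0,h1,smin,vmin,roi,amin=6):
    hsv=cv2.cvtColor(c['frame'],cv2.COLOR_RGB2HSV); m=cv2.inRange(hsv,(h0,smin,vmin),(h1,255,255))
    x0,y0,x1,y1=roi; k=np.zeros_like(m);k[y0:y1,x0:x1]=m[y0:y1,x0:x1]
    n,_,s,ce=cv2.connectedComponentsWithStats(k); return [(ce[i].round(2),s[i]) for i in range(1,n) if s[i][4]>=amin],k
E
python3 - <<'E'
from h import *
a=cap('scene');b=cap('side')
for n,c,roi in(('scene',a,(250,130,385,270)),('side',b,(270,165,390,225))):
    for nm,h in(('orange',(3,18,150,90)),('green',(45,80,100,40)),('blue',(108,125,170,90))):
        print(n,nm,[(list(x),list(s)) for x,s in blobs(c,*h,roi)[0]])
x=cv2.resize(a['frame'][125:275,240:390],(600,600),interpolation=cv2.INTER_CUBIC); cv2.imwrite('pics/crop.png',x[:,:,::-1])
x=cv2.resize(b['frame'][160:280,270:390],(600,600),interpolation=cv2.INTER_CUBIC); cv2.imwrite('pics/crop2.png',x[:,:,::-1])
E
```

```text
scene orange [([np.float64(317.27), np.float64(196.02)], [np.int32(312), np.int32(190), np.int32(10), np.int32(15), np.int32(93)])]
scene green [([np.float64(344.5), np.float64(206.5)], [np.int32(342), np.int32(204), np.int32(6), np.int32(6), np.int32(22)]), ([np.float64(321.03), np.float64(226.03)], [np.int32(317), np.int32(222), np.int32(9), np.int32(9), np.int32(34)])]
scene blue [([np.float64(295.23), np.float64(175.27)], [np.int32(292), np.int32(172), np.int32(8), np.int32(7), np.int32(44)]), ([np.float64(297.6), np.float64(181.7)], [np.int32(296), np.int32(180), np.int32(4), np.int32(4), np.int32(10)])]
side orange [([np.float64(325.08), np.float64(180.95)], [np.int32(321), np.int32(179), np.int32(9), np.int32(5), np.int32(37)])]
side green [([np.float64(306.89), np.float64(183.89)], [np.int32(303), np.int32(183), np.int32(8), np.int32(2), np.int32(9)]), ([np.float64(340.13), np.float64(182.67)], [np.int32(337), np.int32(182), np.int32(9), np.int32(4), np.int32(15)])]
side blue []
```

View pics/crop.png

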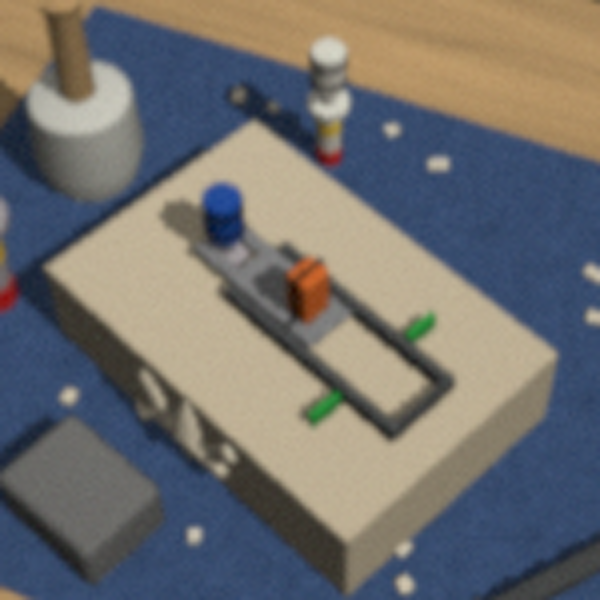

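View pics/crop2.png

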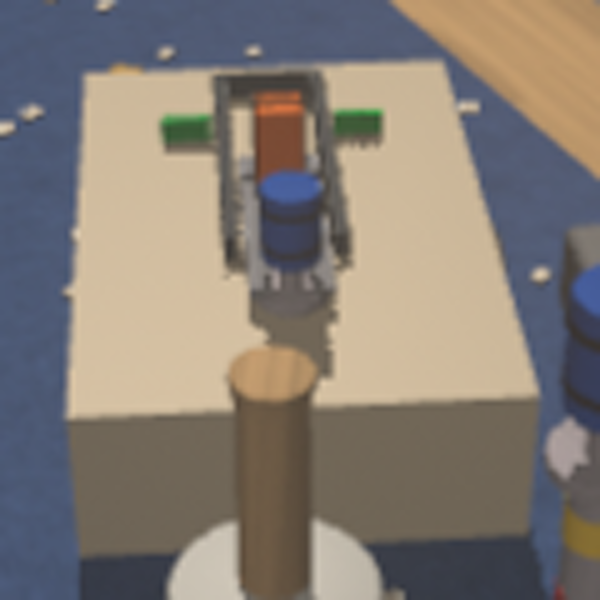

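The crops show the chosen pin: small blue head, scene (295,173), its collar white-grey under the fork in the stone, with the orange grip at scene (317,193). The stone's top corners are readable in both views.

```bash
cat > m.py <<'E'
from h import *
a=cap('scene');b=cap('side')
s=[(302.5,155),(251.3,192),(326.3,261.3),(379.3,213.3)]   # (-x,-y),(+x,-y),(+x,+y),(-x,+y)
t=[(283.4,243),(377.6,239.6),(358.6,172.4),(287,174)]
for c,pts in((a,s),(b,t)):
    P=np.array([onz(c,*p,.08)[:2] for p in pts]); print(P.round(4).tolist(),'sides',np.linalg.norm(P-np.roll(P,-1,0),axis=1).round(3))
    loc=np.array([[-.1,-.15],[.1,-.15],[.1,.15],[-.1,.15]]); m=P.mean(0); U,_,Vt=np.linalg.svd(loc.T@(P-m)); Rm=Vt.T@U.T
    yaw=np.arctan2(Rm[1,0],Rm[0,0]); print('ctr',m.round(4),'yaw',yaw, 'bore',(m+Rm@[0,-.07]).round(4),'res',((loc@Rm.T+m-P)*1e3).round(1).tolist())
print('head top', onz(a,295.2,173.2,.14).round(4),onz(b,328.2,197.4,.14).round(4),tri([ray(a,295.2,173.2),ray(b,328.2,197.4)]))
print('grip top', onz(a,317.2,192.5,.135).round(4),onz(b,325.5,179.5,.135).round(4))
g=[onz(a,344.8,205.5,.09),onz(a,321,225.5,.09)];print('green',np.round(g,4).tolist(),np.mean(g,0).round(4))
g=[onz(b,307,185,.09),onz(b,341.5,184,.09)];print('green',np.round(g,4).tolist(),np.mean(g,0).round(4))
print('mallet handle top', onz(a,257,126,.187).round(3), onz(b,324.6,234.5,.187).round(3))
E
python3 m.py
```

```text
[[0.4391, -0.1765], [0.6242, -0.2468], [0.7361, 0.0308], [0.5485, 0.1043]] sides [0.198 0.299 0.202 0.301]
ctr [ 0.587 -0.072] yaw -0.3745953170722045 bore [ 0.5613 -0.1372] res [[-0.1, 1.4], [0.9, -1.4], [-1.2, 0.2], [0.3, -0.2]]
[[0.4376, -0.1734], [0.6206, -0.2499], [0.7325, 0.0268], [0.5493, 0.1071]] sides [0.198 0.298 0.2   0.302]
ctr [ 0.585  -0.0724] yaw -0.3886235722289788 bore [ 0.5584 -0.1371] res [[-2.0, 0.2], [0.1, 0.8], [1.9, 1.8], [-0.0, -2.8]]
head top [ 0.5573 -0.1385  0.14  ] [ 0.5584 -0.1394  0.14  ] (array([ 0.55800383, -0.13875123,  0.14005073]), [np.float64(0.0007032505250163463), np.float64(0.0007032505250163934)])
grip top [ 0.5896 -0.059   0.135 ] [ 0.591  -0.0568  0.135 ]
green [[0.5687, 0.0123, 0.09], [0.6523, -0.0205, 0.09]] [ 0.6105 -0.0041  0.09  ]
green [[0.5694, 0.0105, 0.09], [0.6518, -0.0245, 0.09]] [ 0.6106 -0.007   0.09  ]
mallet handle top [ 0.479 -0.295  0.187] [ 0.47  -0.309  0.187]
```

Both views agree: the pin is at (0.559,-0.138) with its head top at 0.140 as expected, stone yaw is about -0.38, the grip about 86 mm from the pin (slide ≈ 0.006), and the mark at slide ≈ 0.061. I'll go up and across, clear of the mallet.

{"method": "send_rows", "body": {"increments": [{"dp":[10,-7,-45],"rotation":[0,0,1],"gripper":1},{"dp":[30,-20,-85],"rotation":[0,0,2],"gripper":1},{"dp":[65,-45,-105],"rotation":[0,0,3],"gripper":1},{"dp":[105,-73,-105],"rotation":[0,0,4],"gripper":1},{"dp":[145,-100,-105],"rotation":[0,0,5],"gripper":1},{"dp":[185,-128,-105],"rotation":[0,0,6],"gripper":1},{"dp":[225,-156,-105],"rotation":[0,0,6.3],"gripper":1},{"dp":[265,-184,-105],"rotation":[0,0,6.3],"gripper":1}], "newtons": 30}}

```text
time: 1.1
ee_pos: [0.3704, -0.325, 0.3022]
orientation: [3.141, -0.001, -0.381]
contact_force: [0.6, -0.3, -0.6]
width: 0.0853
grip_force: 0.0
```

```bash
cat > d.py <<'E'
import sys
from h import *
# target x y z yaw -> dp mm & rot units in tool frame
t=np.array([float(v) for v in sys.argv[1:5]]); s=get_state()
T=R.from_euler('xyz',s['orientation']); G=R.from_euler('xyz',[np.pi,0,t[3]])
print('t',s['time'],'pos',s['ee_pos'].round(4),'ori',np.round(s['orientation'],3),'w',round(s['width'],4),'F',s['contact_force'].round(1),s['grip_force'],'q',s['joint_positions'].round(2))
print('dp',(T.inv().apply(t[:3]-s['ee_pos'])*1e3).round(1),'rot',((T.inv()*G).as_rotvec()/np.radians(6)).round(2))
E
python3 d.py .590 -.058 .200 -.38
```

```text
t 1.1 pos [ 0.3704 -0.325   0.3022] ori [ 3.141e+00 -1.000e-03 -3.810e-01] w 0.0853 F [ 0.6 -0.3 -0.6] 0.0 q [-0.72  0.09 -0.09  1.39  0.    2.8 ]
dp [ 104.4 -329.5  102.2] rot [ 0.   -0.01 -0.01]
```

The last joint would pass its range at this yaw, so I'll use the half-turned grasp (yaw 2.76).

{"method": "send_rows", "body": {"increments": [{"dp":[13,-40,0],"rotation":[0,0,-1.4],"gripper":1},{"dp":[26,-80,0],"rotation":[0,0,-2.8],"gripper":1},{"dp":[39,-120,0],"rotation":[0,0,-4.2],"gripper":1},{"dp":[52,-160,0],"rotation":[0,0,-5.6],"gripper":1},{"dp":[65,-205,0],"rotation":[0,0,-7],"gripper":1},{"dp":[78,-245,0],"rotation":[0,0,-8.4],"gripper":1},{"dp":[91,-290,0],"rotation":[0,0,-9.8],"gripper":1},{"dp":[104,-329,0],"rotation":[0,0,-11.2],"gripper":1}]}}

```text
time: 1.9
ee_pos: [0.5892, -0.0577, 0.302]
orientation: [3.141, -0.0, 0.8]
contact_force: [0.4, -1.1, 0.5]
width: 0.085
grip_force: 0.0
```

{"method": "send_rows", "body": {"increments": [{"dp":[0,0,0],"rotation":[0,0,-1.4],"gripper":1},{"dp":[0,0,0],"rotation":[0,0,-2.8],"gripper":1},{"dp":[0,0,0],"rotation":[0,0,-4.2],"gripper":1},{"dp":[0,0,0],"rotation":[0,0,-5.6],"gripper":1},{"dp":[0,0,0],"rotation":[0,0,-7],"gripper":1},{"dp":[0,0,0],"rotation":[0,0,-8.4],"gripper":1},{"dp":[0,0,0],"rotation":[0,0,-9.8],"gripper":1},{"dp":[0,0,0],"rotation":[0,0,-11.2],"gripper":1}]}}

```text
time: 2.7
ee_pos: [0.5881, -0.0597, 0.3019]
orientation: [-3.141, -0.0, 1.972]
contact_force: [0.5, -0.1, -1.1]
width: 0.0854
grip_force: 0.0
```

```bash
python3 d.py .590 -.058 .180 2.76
```

```text
t 2.7 pos [ 0.5881 -0.0597  0.3019] ori [-3.141 -0.     1.972] w 0.0854 F [ 0.5 -0.1 -1.1] 0.0 q [-0.1   0.28  0.14  1.43 -0.    1.07]
dp [  0.8   2.4 121.9] rot [-0.   -0.   -7.53]
```

{"method": "send_rows", "body": {"increments": [{"dp":[0,0,15],"rotation":[0,0,-1.4],"gripper":1},{"dp":[0,1,30],"rotation":[0,0,-2.8],"gripper":1},{"dp":[0,1,50],"rotation":[0,0,-4.2],"gripper":1},{"dp":[0,1,70],"rotation":[0,0,-5.6],"gripper":1},{"dp":[0,1,90],"rotation":[0,0,-7],"gripper":1},{"dp":[0,1,110],"rotation":[0,0,-7.5],"gripper":1},{"dp":[0,1,122],"rotation":[0,0,-7.5],"gripper":1},{"dp":[0,1,122],"rotation":[0,0,-7.5],"gripper":1}]}}

```text
time: 3.5
ee_pos: [0.5877, -0.0591, 0.1782]
orientation: [-3.141, -0.003, 2.75]
contact_force: [0.4, 0.3, -0.2]
width: 0.0855
grip_force: 0.0
```

```bash
python3 - <<'E'
from h import *
c=cap('wrist','w1.png'); s=get_state()
print(proj(c,[.590,-.058,.135]),proj(c,[.559,-.138,.14]),proj(c,[.6105,-.0055,.09]))
for nm,h in(('orange',(3,18,150,90)),('green',(45,80,100,40)),('blue',(108,125,170,90))):
    print(nm,[(list(x),list(map(int,s))) for x,s in blobs(c,*h,(0,0,640,400),30)[0]])
E
python3 d.py .590 -.058 .102 2.76
```

```text
[324.97564905 210.76660256] [215.88042816 215.13196357] [384.38925609 193.3366665 ]
orange [([np.float64(316.96), np.float64(209.37)], [312, 187, 11, 38, 312]), ([np.float64(330.62), np.float64(206.72)], [326, 186, 11, 39, 355])]
green [([np.float64(390.58), np.float64(146.46)], [386, 132, 10, 30, 265]), ([np.float64(385.41), np.float64(237.41)], [381, 226, 10, 25, 196])]
blue [([np.float64(216.93), np.float64(201.59)], [205, 199, 23, 10, 83]), ([np.float64(86.56), np.float64(329.96)], [80, 321, 17, 16, 50]), ([np.float64(52.0), np.float64(356.49)], [33, 339, 46, 38, 911])]
t 3.55 pos [ 0.5886 -0.0593  0.1796] ori [-3.141e+00 -1.000e-03  2.750e+00] w 0.0857 F [-0.3 -1.   0.3] 0.0 q [-0.1   0.31 -0.1   1.17 -0.    0.29]
dp [-0.9  1.7 77.6] rot [-0.   -0.01 -0.1 ]
```

View pics/w1.png

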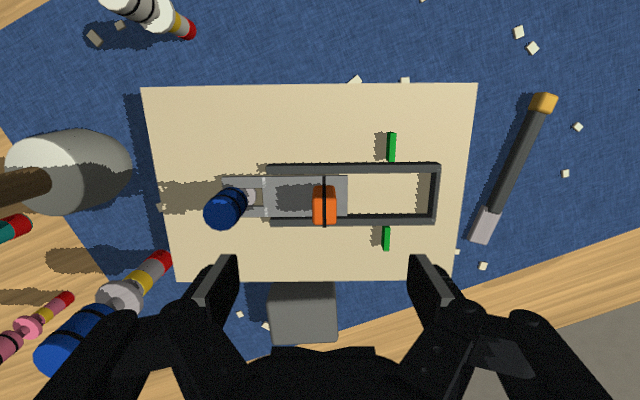

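The wrist view confirms it: grip at (324,205) between the open fingers, pin head at (218,212), green tabs at (391,146) and (385,237), and the path down is free. Descending.

{"method": "send_rows", "body": {"increments": [{"dp":[-1,1,15],"rotation":[0,0,-0.1],"gripper":1},{"dp":[-1,1,30],"rotation":[0,0,-0.1],"gripper":1},{"dp":[-1,1,45],"rotation":[0,0,-0.1],"gripper":1},{"dp":[-1,1,60],"rotation":[0,0,-0.1],"gripper":1},{"dp":[-1,1,70],"rotation":[0,0,-0.1],"gripper":1},{"dp":[-1,1,76],"rotation":[0,0,-0.1],"gripper":1},{"dp":[-1,1,76],"rotation":[0,0,-0.1],"gripper":1},{"dp":[-1,1,76],"rotation":[0,0,-0.1],"gripper":0.6}]}}

```text
time: 4.35
ee_pos: [0.5909, -0.0588, 0.1047]
orientation: [3.141, 0.001, 2.762]
contact_force: [0.3, -0.7, 0.2]
width: 0.0735
grip_force: 0.0
```

{"method": "send_rows", "body": {"increments": [{"dp":[0,0,0],"rotation":[0,0,0],"gripper":0.4},{"dp":[0,0,0],"rotation":[0,0,0],"gripper":0.3},{"dp":[0,0,0],"rotation":[0,0,0],"gripper":0.2},{"dp":[0,0,0],"rotation":[0,0,0],"gripper":0.1},{"dp":[0,0,0],"rotation":[0,0,0],"gripper":0.1},{"dp":[0,0,0],"rotation":[0,0,0],"gripper":0.1},{"dp":[0,0,0],"rotation":[0,0,0],"gripper":0.1},{"dp":[0,0,0],"rotation":[0,0,0],"gripper":0.1}], "newtons": 25}}

```text
time: 5.15
ee_pos: [0.5904, -0.0587, 0.104]
orientation: [-3.142, -0.0, 2.762]
contact_force: [0.6, -0.3, -0.1]
width: 0.0087
grip_force: 0.0
```

```bash
python3 - <<'E'
from h import *
c=cap('wrist','w2.png')
for nm,h in(('orange',(3,18,150,90)),('green',(45,80,100,40)),('blue',(108,125,170,90))):
    print(nm,[(list(x),list(map(int,s))) for x,s in blobs(c,*h,(0,0,640,400),30)[0]])
E
python3 d.py .6105 -.0050 .102 2.76
```

```text
orange [([np.float64(330.59), np.float64(242.89)], [325, 212, 15, 59, 348]), ([np.float64(314.19), np.float64(245.86)], [305, 234, 14, 37, 200])]
green [([np.float64(414.11), np.float64(159.06)], [406, 139, 17, 42, 549]), ([np.float64(402.68), np.float64(274.92)], [396, 264, 14, 24, 278])]
blue []
t 5.2 pos [ 0.5904 -0.0587  0.104 ] ori [ 3.142 -0.     2.762] w 0.0088 F [-0.1  0.2  0. ] 0.0 q [-0.1   0.35 -0.21  1.01  0.    0.28]
dp [ 1.3 57.4  2. ] rot [ 0.   -0.    0.02]
```

View pics/w2.png

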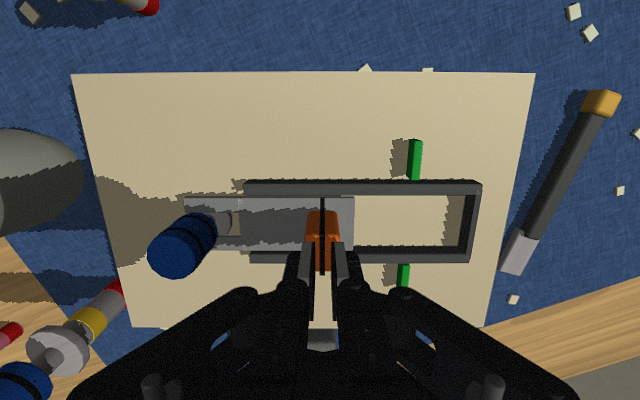

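The gripper went down to 8.8 mm without force: the pads (322,330) closed beside the grip (322,230), on its +x side. I'll check where the projections fall before going on.

```bash
python3 - <<'E'
from h import *
c=cap('wrist'); V=np.array(c['view']); print('cam',(-V[:3,:3].T@V[:3,3]).round(3),'axis',V[2,:3].round(3))
s=get_state(); T=R.from_euler('xyz',s['orientation'])
for n,p in(('tcp',s['ee_pos']),('grasp',s['ee_pos']+T.apply([0,0,-.019])),('griptop',[.59,-.058,.135]),('gripmid',[.59,-.058,.121]),('gripbase',[.59,-.058,.093]),('bore',[.559,-.138,.14])): print(n,proj(c,p).round(1))
xs=np.array([.928,-.371,0])
for k in(-.012,.012): print(k,proj(c,np.array([.59,-.058,.135])+k*xs).round(1))
x=cv2.resize(c['frame'][190:360,230:420],(760,680)[:2],interpolation=cv2.INTER_CUBIC); cv2.imwrite('pics/w2c.png',cv2.resize(x,(670,600))[:,:,::-1])
a=cap('scene'); x=cv2.resize(a['frame'][100:250,230:380],(600,600),interpolation=cv2.INTER_CUBIC); cv2.imwrite('pics/s2c.png',x[:,:,::-1])
E
```

```text
cam [ 0.517 -0.029  0.28 ] axis [ 0.286 -0.114 -0.951]
tcp [322.4 231. ]
grasp [322.4 244.1]
griptop [323.5 252.9]
gripmid [323.4 241.7]
gripbase [323.3 223.6]
bore [165.5 258.4]
-0.012 [323.5 233.2]
0.012 [323.4 271.8]
```

View pics/w2c.png

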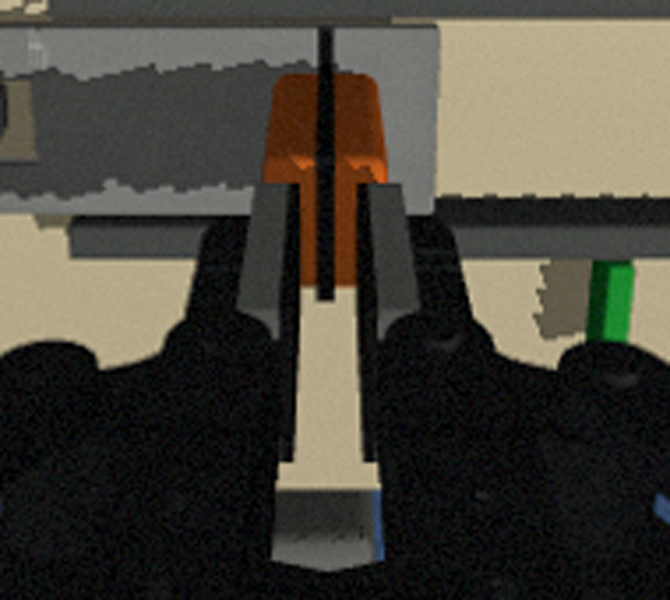

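```bash
python3 - <<'E'
from h import *
c=cap('wrist'); print(c['fx'],c['fy'],c['cx'],c['cy'],c['k1']); s=get_state(); T=R.from_euler('xyz',s['orientation'])
for z in (0,-.019,-.03,-.04):
  for y in(-.0044,.0044):
    for x in(-.011,.011): print(z,y,x,proj(c,s['ee_pos']+T.apply([x,y,z])).round(1))
E
```

```text
293.1001817960357 293.1001817960357 322.657361529941 199.28985045852207 -0.025111583792187194
0 -0.0044 -0.011 [315.9 246.1]
0 -0.0044 0.011 [315.7 215.3]
0 0.0044 -0.011 [329.1 246.1]
0 0.0044 0.011 [329.3 215.3]
-0.019 -0.0044 -0.011 [315.2 260.5]
-0.019 -0.0044 0.011 [314.9 227.1]
-0.019 0.0044 -0.011 [329.7 260.5]
-0.019 0.0044 0.011 [330.  227.1]
-0.03 -0.0044 -0.011 [314.8 270.3]
-0.03 -0.0044 0.011 [314.4 235.1]
-0.03 0.0044 -0.011 [330.2 270.3]
-0.03 0.0044 0.011 [330.5 235.1]
-0.04 -0.0044 -0.011 [314.3 280.3]
-0.04 -0.0044 0.011 [313.9 243.3]
-0.04 0.0044 -0.011 [330.6 280.3]
-0.04 0.0044 0.011 [331.  243.3]
```

View pics/s2c.png

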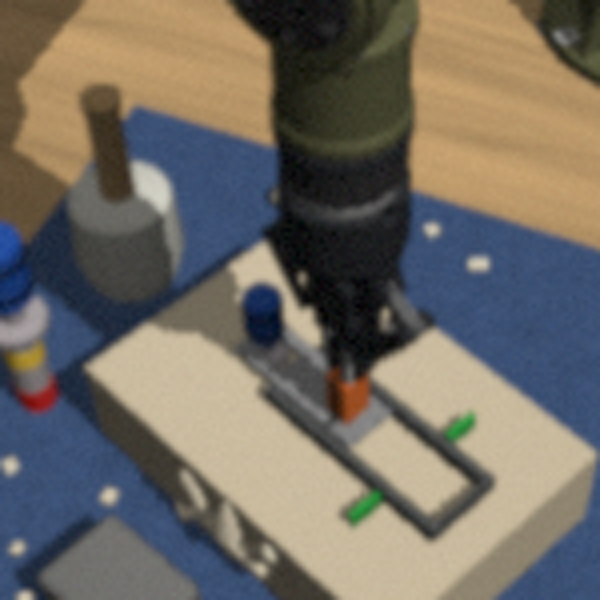

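The fingers are above the grip's top: pad tips near wrist row 242 against 215–231 expected, and in the scene view they end at the top of the grip. The real fingertips are about 30–38 mm higher than the reported TCP. I'll reopen, lower 25 mm and look again.

{"method": "send_rows", "body": {"increments": [{"dp":[0,0,0],"rotation":[0,0,0],"gripper":0.6},{"dp":[0,0,0],"rotation":[0,0,0],"gripper":0.6},{"dp":[0,0,0],"rotation":[0,0,0],"gripper":0.6},{"dp":[0,0,0],"rotation":[0,0,0],"gripper":0.6},{"dp":[0,0,8],"rotation":[0,0,0],"gripper":0.6},{"dp":[0,0,16],"rotation":[0,0,0],"gripper":0.6},{"dp":[0,0,25],"rotation":[0,0,0],"gripper":0.6},{"dp":[0,0,25],"rotation":[0,0,0],"gripper":0.6}]}}

```text
time: 6.15
ee_pos: [0.5889, -0.0586, 0.0769]
orientation: [-3.141, -0.003, 2.762]
contact_force: [-1.0, 0.7, 0.1]
width: 0.0513
grip_force: 0.0
```

```bash
python3 - <<'E'
from h import *
c=cap('wrist'); s=get_state(); T=R.from_euler('xyz',s['orientation']); print(s['ee_pos'].round(4),s['width'],s['contact_force'].round(1))
b=cap('side');a=cap('scene')
f=cv2.resize(c['frame'][180:360,200:440],(640,480),interpolation=cv2.INTER_CUBIC)
g=cv2.resize(b['frame'][110:210,270:370],(480,480),interpolation=cv2.INTER_CUBIC)[:, :]
h=cv2.resize(a['frame'][150:230,270:370],(600,480),interpolation=cv2.INTER_CUBIC)
cv2.imwrite('pics/w3.png',cv2.resize(np.hstack([f,g]),(800,343))[:,:,::-1])
cv2.imwrite('pics/w3.png',np.vstack([cv2.resize(np.hstack([f,g]),(800,343)),cv2.resize(h,(800,600))[120:377]])[:,:,::-1])
for z in (0,-.02,-.04):print(z,proj(b,s['ee_pos']+[0,0,-z]),proj(a,s['ee_pos']+[0,0,-z]))
E
```

```text
[ 0.5893 -0.0586  0.0777] 0.051153633205634395 [ 0.1  0.4 -0.1]
0 [325.42446323 200.08279019] [317.6318765  205.22995027]
-0.02 [325.35037163 193.22227514] [317.5426801 200.9077896]
-0.04 [325.27446159 186.19753238] [317.4506001  196.44053156]
```

View pics/w3.png

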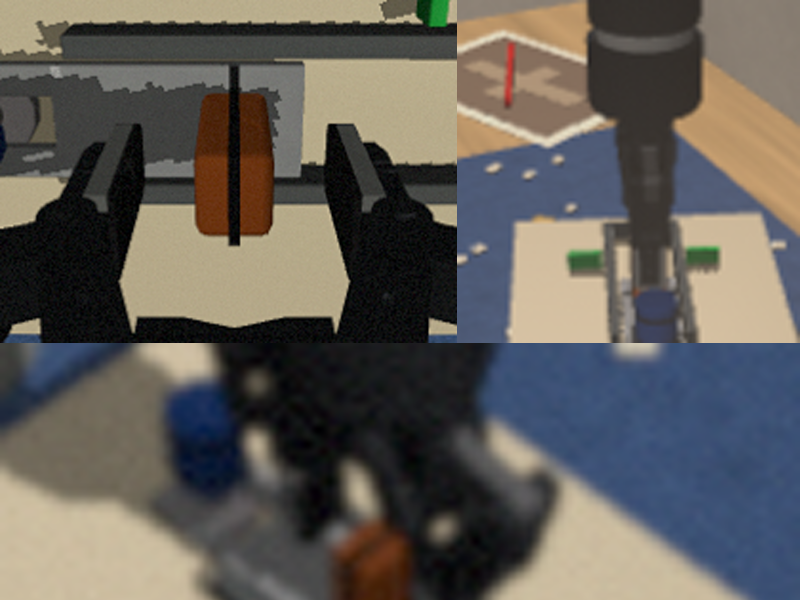

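No contact at a reported z of 0.078, so the offset is real; the pads are now beside the grip (it sits midway, panel x 235 between 140 and 328). Lowering 8 mm more, then closing.

{"method": "send_rows", "body": {"increments": [{"dp":[0,0,4],"rotation":[0,0,0],"gripper":0.6},{"dp":[0,0,8],"rotation":[0,0,0],"gripper":0.5},{"dp":[0,0,8],"rotation":[0,0,0],"gripper":0.4},{"dp":[0,0,8],"rotation":[0,0,0],"gripper":0.3},{"dp":[0,0,8],"rotation":[0,0,0],"gripper":0.2},{"dp":[0,0,8],"rotation":[0,0,0],"gripper":0.15},{"dp":[0,0,8],"rotation":[0,0,0],"gripper":0.1},{"dp":[0,0,8],"rotation":[0,0,0],"gripper":0.1}], "newtons": 25}}

```text
time: 7.1
ee_pos: [0.5904, -0.0588, 0.0711]
orientation: [-3.142, 0.0, 2.762]
contact_force: [-0.9, -0.8, 0.4]
width: 0.0197
grip_force: 27.3
```

```bash
cat > g.py <<'E'
from h import *
c=cap('wrist'); f=c['frame']
g,_=blobs(c,45,80,100,40,(330,0,640,400),20)
print('green',[(list(x),list(map(int,s))) for x,s in g])
hsv=cv2.cvtColor(f,cv2.COLOR_RGB2HSV); m=cv2.inRange(hsv,(3,150,60),(18,255,255))[:, 280:380]; y,x=np.nonzero(m)
print('orange rows/cols',y.min(),y.max(),x.min()+280,x.max()+280)
cv2.imwrite('pics/gl.png',f[:,:,::-1])
E
python3 g.py; python3 d.py .6105 -.0050 .0695 2.76
```

```text
green [([np.float64(431.44), np.float64(169.2)], [421, 145, 22, 50, 822])]
orange rows/cols 231 308 301 343
t 7.15 pos [ 0.5904 -0.0588  0.0711] ori [-3.142  0.     2.762] w 0.0197 F [-0.9 -1.   1.2] 27.364660799503326 q [-0.1   0.38 -0.25  0.94 -0.    0.28]
dp [ 1.3 57.4  1.6] rot [-0.    0.    0.02]
```

Gripped (19.7 mm, 27 N). Sliding 52 mm along +y, then measuring the remainder against the tabs.

{"method": "send_rows", "body": {"increments": [{"dp":[0,6,0],"rotation":[0,0,0],"gripper":0.1},{"dp":[0,13,0],"rotation":[0,0,0],"gripper":0.1},{"dp":[0,21,0],"rotation":[0,0,0],"gripper":0.1},{"dp":[0,29,0],"rotation":[0,0,0],"gripper":0.1},{"dp":[0,37,0],"rotation":[0,0,0],"gripper":0.1},{"dp":[0,45,0],"rotation":[0,0,0],"gripper":0.1},{"dp":[0,52,0],"rotation":[0,0,0],"gripper":0.1},{"dp":[0,52,0],"rotation":[0,0,0],"gripper":0.1}]}}

```text
time: 7.95
ee_pos: [0.6104, -0.0087, 0.0711]
orientation: [3.14, 0.0, 2.763]
contact_force: [0.4, 2.2, 2.3]
width: 0.0195
grip_force: 27.6
```

```bash
cat > k.py <<'E'
from h import *
c=cap('wrist'); s=get_state(); f=c['frame']
print(s['ee_pos'].round(4),s['width'],s['contact_force'].round(1))
yd=np.array([.371,.929,0]);xd=np.array([.929,-.371,0])
hsv=cv2.cvtColor(f,cv2.COLOR_RGB2HSV)
# upper-left tab (stone -x side) top face: brightest green
for (x,st) in blobs(c,45,80,100,40,(250,60,640,400),20)[0]:
    print('tab',x,list(map(int,st)))
    x0,y0,w,h=st[:4]
    for v in range(y0+2,y0+h,6):
        r=hsv[v]; u=[i for i in range(x0,x0+w) if 45<=r[i,0]<=80 and r[i,1]>100 and r[i,2]>40]
        if u: print(v,u[0],u[-1],'V',[int(r[i,2]) for i in u][::2],'rel y mm @.093', [round(float((onz(c,q,v,.093)-s['ee_pos'])@yd*1e3),1) for q in(u[0]-.5,u[-1]+.5)],'rel x',round(float((onz(c,u[0],v,.093)-s['ee_pos'])@xd*1e3),1))
y,x=np.nonzero(cv2.inRange(hsv,(3,150,50),(18,255,255))[:,280:380]); print('orange',y.min(),y.max(),x.min()+280,x.max()+280)
v=int(y.min())+20
E
python3 k.py
```

```text
[ 0.6103 -0.009   0.0711] 0.019598015725250443 [-0.5  2.4  2.7]
tab [335.69 169.69] [330, 145, 12, 50, 544]
147 331 340 V [62, 60, 63, 60, 62] rel y mm @.093 [4.4, 9.6] rel x -57.8
153 331 341 V [84, 149, 147, 152, 153, 150] rel y mm @.093 [4.4, 10.2] rel x -54.7
159 331 341 V [88, 148, 151, 151, 153, 147] rel y mm @.093 [4.4, 10.3] rel x -51.5
165 331 341 V [84, 149, 150, 151, 153, 149] rel y mm @.093 [4.4, 10.3] rel x -48.3
171 330 341 V [53, 145, 154, 153, 154, 153] rel y mm @.093 [3.9, 10.4] rel x -45.0
177 330 341 V [54, 146, 151, 149, 154, 155] rel y mm @.093 [4.0, 10.5] rel x -41.7
183 330 340 V [58, 146, 147, 153, 154, 154] rel y mm @.093 [4.0, 10.0] rel x -38.3
189 331 340 V [93, 151, 151, 156, 155] rel y mm @.093 [4.6, 10.1] rel x -34.9
tab [333.75 317.1 ] [329, 309, 10, 18, 157]
311 329 338 V [60, 146, 151, 151, 152] rel y mm @.093 [4.1, 10.5] rel x 45.5
317 330 338 V [118, 146, 149, 152, 154] rel y mm @.093 [4.8, 10.6] rel x 50.2
323 330 337 V [129, 147, 152, 149] rel y mm @.093 [4.8, 10.0] rel x 54.9
orange 231 308 301 344
```

Both tabs lie with their centre line 7.3 mm ahead of the grip (tab widths 6 mm and x extents 32–58 mm agree). Moving +7.

{"method": "send_rows", "body": {"increments": [{"dp":[0,2,0],"rotation":[0,0,0],"gripper":0.1},{"dp":[0,5,0],"rotation":[0,0,0],"gripper":0.1},{"dp":[0,7,0],"rotation":[0,0,0],"gripper":0.1},{"dp":[0,7,0],"rotation":[0,0,0],"gripper":0.1},{"dp":[0,7,0],"rotation":[0,0,0],"gripper":0.1},{"dp":[0,7,0],"rotation":[0,0,0],"gripper":0.1},{"dp":[0,7,0],"rotation":[0,0,0],"gripper":0.1},{"dp":[0,7,0],"rotation":[0,0,0],"gripper":0.1}]}}

```text
time: 8.8
ee_pos: [0.6123, -0.0039, 0.0711]
orientation: [3.141, 0.0, 2.762]
contact_force: [-1.7, 0.2, 3.9]
width: 0.0197
grip_force: 27.9
```

```bash
python3 k.py | grep -v "^3\|^14"; python3 d.py .559 -.138 .0711 2.76
```

```text
[ 0.6123 -0.0038  0.0711] 0.019463650919686146 [-1.8  0.3  4.9]
tab [326.05 169.57] [321, 145, 12, 50, 541]
153 321 331 V [94, 149, 154, 150, 157, 154] rel y mm @.093 [-1.1, 4.7] rel x -54.6
159 321 331 V [89, 153, 149, 154, 159, 150] rel y mm @.093 [-1.1, 4.8] rel x -51.4
165 321 331 V [89, 153, 150, 156, 155, 143] rel y mm @.093 [-1.1, 4.8] rel x -48.2
171 321 331 V [87, 153, 152, 153, 159, 145] rel y mm @.093 [-1.1, 4.8] rel x -44.9
177 321 331 V [85, 151, 154, 155, 153, 141] rel y mm @.093 [-1.1, 4.9] rel x -41.6
183 321 331 V [90, 148, 151, 157, 156, 147] rel y mm @.093 [-1.1, 4.9] rel x -38.3
189 322 331 V [133, 151, 155, 155, 149] rel y mm @.093 [-0.6, 4.9] rel x -34.9
tab [326.25 318.1 ] [322, 309, 9, 18, 134]
orange 231 308 301 344
t 8.85 pos [ 0.6123 -0.0038  0.0711] ori [3.141 0.    2.762] w 0.0195 F [-1.8  0.3  4.9] 27.904153168201447 q [-0.01  0.41 -0.2   0.96  0.    0.37]
dp [-2.000e-01 -1.444e+02 -1.000e-01] rot [0.   0.   0.02]
```

{"method": "send_rows", "body": {"increments": [{"dp":[0,1,0],"rotation":[0,0,0],"gripper":0.1},{"dp":[0,2,0],"rotation":[0,0,0],"gripper":0.1},{"dp":[0,2,0],"rotation":[0,0,0],"gripper":0.1},{"dp":[0,2,0],"rotation":[0,0,0],"gripper":0.1},{"dp":[0,2,0],"rotation":[0,0,0],"gripper":0.1},{"dp":[0,2,0],"rotation":[0,0,0],"gripper":0.1},{"dp":[0,2,0],"rotation":[0,0,0],"gripper":0.1},{"dp":[0,2,0],"rotation":[0,0,0],"gripper":0.1}]}}

```text
time: 9.65
ee_pos: [0.6131, -0.0021, 0.0711]
orientation: [-3.142, 0.0, 2.762]
contact_force: [-2.6, -0.8, 5.6]
width: 0.0193
grip_force: 28.1
```

```bash
python3 k.py | grep  "165\|tab\|317\|orange"; python3 d.py .559 -.138 .0711 2.76
```

```text
tab [322.51 169.2 ] [317, 145, 12, 50, 531]
159 317 328 V [81, 156, 149, 158, 158, 154] rel y mm @.093 [-3.2, 3.2] rel x -51.5
165 317 328 V [80, 152, 153, 159, 157, 156] rel y mm @.093 [-3.2, 3.2] rel x -48.2
tab [322.97 318.63] [318, 309, 10, 18, 131]
317 319 327 V [132, 152, 154, 156, 155] rel y mm @.093 [-2.6, 3.2] rel x 50.2
orange 231 308 301 344
t 9.7 pos [ 0.6131 -0.0021  0.0711] ori [-3.142  0.     2.762] w 0.0194 F [-2.4 -0.8  5.4] 28.063487112522125 q [-0.    0.41 -0.2   0.96 -0.    0.38]
dp [  -0.2 -146.3   -0. ] rot [-0.    0.    0.02]
```

Level within about 0.3 mm. Releasing and rising straight up.

{"method": "send_rows", "body": {"increments": [{"dp":[0,0,0],"rotation":[0,0,0],"gripper":0.35},{"dp":[0,0,0],"rotation":[0,0,0],"gripper":0.5},{"dp":[0,0,0],"rotation":[0,0,0],"gripper":0.7},{"dp":[0,0,0],"rotation":[0,0,0],"gripper":0.7},{"dp":[0,0,-15],"rotation":[0,0,0],"gripper":0.7},{"dp":[0,0,-35],"rotation":[0,0,0],"gripper":0.7},{"dp":[0,0,-60],"rotation":[0,0,0],"gripper":0.7},{"dp":[0,0,-85],"rotation":[0,0,0],"gripper":0.7}]}}

```text
time: 10.5
ee_pos: [0.6127, -0.002, 0.1565]
orientation: [-3.141, -0.001, 2.762]
contact_force: [0.7, 1.0, -0.1]
width: 0.0597
grip_force: 0.0
```

```bash
python3 - <<'E'
from h import *
c=cap('wrist'); s=get_state(); hsv=cv2.cvtColor(c['frame'],cv2.COLOR_RGB2HSV)
for nm,h in(('orange',(3,18,150,60)),('green',(45,80,100,40))):
    print(nm,[(list(x),list(map(int,s))) for x,s in blobs(c,*h,(250,60,420,300),30)[0]])
yd=np.array([.371,.929,0])
# grip top edges at z=.135 vs tabs z=.093
m=cv2.inRange(hsv,(3,150,60),(18,255,255))
for v in range(190,290,8):
    u=np.nonzero(m[v,280:370])[0]+280
    if len(u)>8: print(v,u[0],u[-1],((onz(c,(u[0]+u[-1])/2,v,.135)-s['ee_pos'])@yd*1e3).round(2))
for (x,st) in blobs(c,45,80,100,40,(250,60,420,300),30)[0]: print('tab y', ((onz(c,*x,.091)-s['ee_pos'])@yd*1e3).round(2))
E
python3 d.py .559 -.138 .156 2.76
```

```text
orange [([np.float64(315.54), np.float64(212.26)], [310, 190, 12, 44, 491]), ([np.float64(330.05), np.float64(211.71)], [325, 190, 12, 44, 476])]
green [([np.float64(322.71), np.float64(147.89)], [319, 132, 8, 33, 243]), ([np.float64(322.52), np.float64(247.57)], [320, 234, 6, 27, 153])]
190 313 332 -0.92
198 311 334 -0.92
206 310 335 -0.92
214 310 336 -0.56
222 310 335 -0.92
230 310 335 -0.92
tab y -0.77
tab y -0.92
t 10.55 pos [ 0.6153 -0.0021  0.1613] ori [3.139 0.005 2.762] w 0.0598 F [ 1.2 -0.4  3.5] 0.0 q [-0.    0.35 -0.08  1.14  0.    0.38]
dp [   1.9 -147.1    5. ] rot [0.02 0.05 0.02]
```

Released without disturbing it: grip and tabs agree within 0.2 mm. Moving over the pin at this height.

{"method": "send_rows", "body": {"increments": [{"dp":[0,-15,0],"rotation":[0,0,0],"gripper":0.8},{"dp":[0,-40,0],"rotation":[0,0,0],"gripper":0.8},{"dp":[0,-65,0],"rotation":[0,0,0],"gripper":0.8},{"dp":[0,-90,0],"rotation":[0,0,0],"gripper":0.8},{"dp":[0,-115,0],"rotation":[0,0,0],"gripper":0.8},{"dp":[0,-135,0],"rotation":[0,0,0],"gripper":0.8},{"dp":[0,-147,0],"rotation":[0,0,0],"gripper":0.8},{"dp":[0,-147,0],"rotation":[0,0,0],"gripper":0.8}]}}

```text
time: 11.35
ee_pos: [0.5573, -0.14, 0.1553]
orientation: [-3.141, -0.001, 2.759]
contact_force: [-0.6, -0.1, -0.2]
width: 0.0686
grip_force: 0.0
```

{"method": "send_rows", "body": {"increments": [{"dp":[0,0,0],"rotation":[0,0,0],"gripper":0.8},{"dp":[0,0,0],"rotation":[0,0,0],"gripper":0.8},{"dp":[0,0,0],"rotation":[0,0,0],"gripper":0.8},{"dp":[0,0,0],"rotation":[0,0,0],"gripper":0.8},{"dp":[0,0,0],"rotation":[0,0,0],"gripper":0.8},{"dp":[0,0,0],"rotation":[0,0,0],"gripper":0.8},{"dp":[0,0,0],"rotation":[0,0,0],"gripper":0.8},{"dp":[0,0,0],"rotation":[0,0,0],"gripper":0.8}]}}

```text
time: 12.15
ee_pos: [0.5585, -0.1386, 0.156]
orientation: [-3.142, 0.0, 2.762]
contact_force: [0.1, -0.1, -0.3]
width: 0.0683
grip_force: 0.0
```

```bash
cat > p.py <<'E'
from h import *
c=cap('wrist','w5.png'); s=get_state(); hsv=cv2.cvtColor(c['frame'],cv2.COLOR_RGB2HSV)
yd=np.array([.371,.929,0]); xd=np.array([.929,-.371,0])
for vmin in(40,90):
    m=cv2.inRange(hsv,(105,150,vmin),(128,255,255)); k=np.zeros_like(m); k[150:300,250:400]=m[150:300,250:400]
    n,_,st,ce=cv2.connectedComponentsWithStats(k)
    for i in range(1,n):
        if st[i][4]>40:
            print(vmin,ce[i].round(1),list(map(int,st[i])))
m=cv2.inRange(hsv,(105,150,40),(128,255,255))
for v in range(170,300,6):
    u=np.nonzero(m[v,260:390])[0]+260
    if len(u)>8: print(v,u[0],u[-1],[round(float((onz(c,(u[0]+u[-1])/2,v,z)-s['ee_pos'])@yd*1e3),2) for z in(.14,.121)], 'w',round(float((onz(c,u[-1]+.5,v,.14)-onz(c,u[0]-.5,v,.14))@yd*1e3),1),'x@.14',round(float((onz(c,322,v,.14)-s['ee_pos'])@xd*1e3),1))
E
python3 p.py;python3 d.py .559 -.138 .0711 2.76
```

```text
40 [326.3 216.1] [308, 191, 38, 48, 1325]
90 [326.8 220.6] [308, 204, 37, 35, 1014]
194 315 337 [2.4, 2.63] w 15.8 x@.14 -20.5
200 312 340 [2.42, 2.65] w 20.0 x@.14 -16.1
206 310 343 [2.78, 3.05] w 23.6 x@.14 -11.7
212 309 344 [2.8, 3.07] w 25.2 x@.14 -7.3
218 308 345 [2.82, 3.09] w 26.8 x@.14 -2.8
224 309 344 [2.84, 3.11] w 25.5 x@.14 1.8
230 311 341 [2.5, 2.74] w 22.2 x@.14 6.4
236 317 335 [2.52, 2.76] w 13.7 x@.14 11.1
t 12.2 pos [ 0.5585 -0.1386  0.156 ] ori [ 3.142 -0.     2.762] w 0.0684 F [-0.3 -0.4 -0.2] 0.0 q [-0.24  0.29 -0.18  1.11  0.    0.14]
dp [-0.3  0.7 84.9] rot [ 0.   -0.    0.02]
```

View pics/w5.png

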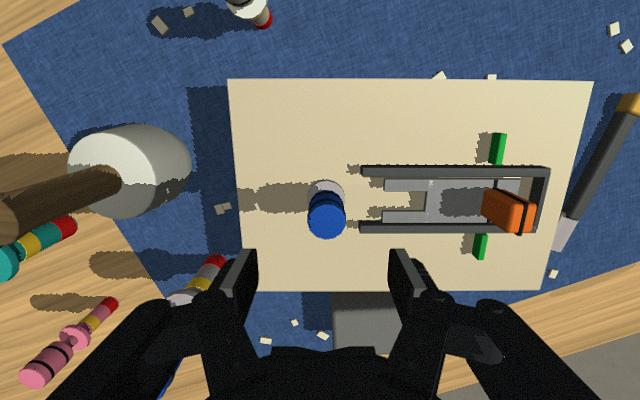

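Wrist view: the blue head top disc is at (327,221), mid-way between the fingers but 2.7 mm to +y; the slide grip is level with the tabs; bystanders untouched. Shift +2.7, lower part way, re-measure.

{"method": "send_rows", "body": {"increments": [{"dp":[0,2.7,5],"rotation":[0,0,0],"gripper":0.8},{"dp":[0,2.7,15],"rotation":[0,0,0],"gripper":0.8},{"dp":[0,2.7,25],"rotation":[0,0,0],"gripper":0.8},{"dp":[0,2.7,35],"rotation":[0,0,0],"gripper":0.8},{"dp":[0,2.7,40],"rotation":[0,0,0],"gripper":0.8},{"dp":[0,2.7,40],"rotation":[0,0,0],"gripper":0.8},{"dp":[0,2.7,40],"rotation":[0,0,0],"gripper":0.8},{"dp":[0,2.7,40],"rotation":[0,0,0],"gripper":0.8}]}}

```text
time: 13.0
ee_pos: [0.5599, -0.1362, 0.1165]
orientation: [3.142, 0.001, 2.762]
contact_force: [-0.1, 0.6, -0.9]
width: 0.0687
grip_force: 0.0
```

```bash
python3 p.py;python3 d.py .559 -.138 .0711 2.76
```

```text
40 [323.2 208.1] [309, 206, 30, 8, 50]
40 [322.7 216.8] [303, 210, 41, 20, 310]
40 [322.5 243.4] [300, 221, 46, 46, 1663]
90 [312.9 232.1] [302, 226, 23, 17, 91]
90 [330. 229.] [325, 226, 12, 8, 63]
206 318 328 [0.26, 0.29] w 6.1 x@.14 -25.7
212 313 337 [1.37, 1.54] w 13.9 x@.14 -22.1
218 306 339 [-0.02, -0.02] w 19.0 x@.14 -18.6
224 303 342 [-0.02, -0.02] w 22.5 x@.14 -14.9
230 304 340 [-0.3, -0.34] w 21.0 x@.14 -11.3
236 301 342 [-0.59, -0.66] w 24.0 x@.14 -7.5
242 300 345 [-0.02, -0.02] w 26.5 x@.14 -3.7
248 301 345 [0.27, 0.3] w 26.1 x@.14 0.1
254 303 343 [0.28, 0.31] w 23.9 x@.14 4.0
260 307 338 [-0.02, -0.02] w 18.8 x@.14 8.0
t 13.05 pos [ 0.56   -0.1362  0.1165] ori [3.141e+00 1.000e-03 2.762e+00] w 0.0681 F [-0.2  0.5  0.8] 0.0 q [-0.24  0.31 -0.24  1.02  0.    0.14]
dp [ 0.3 -2.  45.4] rot [0.   0.01 0.02]
```

{"method": "send_rows", "body": {"increments": [{"dp":[1,0,8],"rotation":[0,0,0],"gripper":0.8},{"dp":[1.5,0,18],"rotation":[0,0,0],"gripper":0.8},{"dp":[1.5,0,28],"rotation":[0,0,0],"gripper":0.8},{"dp":[1.5,0,38],"rotation":[0,0,0],"gripper":0.8},{"dp":[1.5,0,45],"rotation":[0,0,0],"gripper":0.8},{"dp":[1.5,0,45],"rotation":[0,0,0],"gripper":0.6},{"dp":[1.5,0,45],"rotation":[0,0,0],"gripper":0.5},{"dp":[1.5,0,45],"rotation":[0,0,0],"gripper":0.45}], "newtons": 20}}

```text
time: 13.85
ee_pos: [0.5586, -0.1357, 0.0714]
orientation: [3.141, 0.001, 2.762]
contact_force: [0.1, -0.3, -0.3]
width: 0.0387
grip_force: 0.0
```

{"method": "send_rows", "body": {"increments": [{"dp":[0,0,0],"rotation":[0,0,0],"gripper":0.42},{"dp":[0,0,0],"rotation":[0,0,0],"gripper":0.39},{"dp":[0,0,0],"rotation":[0,0,0],"gripper":0.36},{"dp":[0,0,0],"rotation":[0,0,0],"gripper":0.34},{"dp":[0,0,0],"rotation":[0,0,0],"gripper":0.32},{"dp":[0,0,0],"rotation":[0,0,0],"gripper":0.3},{"dp":[0,0,0],"rotation":[0,0,0],"gripper":0.28},{"dp":[0,0,0],"rotation":[0,0,0],"gripper":0.28}]}}

```text
time: 14.65
ee_pos: [0.5582, -0.1356, 0.0712]
orientation: [-3.142, 0.0, 2.762]
contact_force: [-1.8, 0.1, 3.0]
width: 0.0272
grip_force: 19.8
```

```bash
python3 d.py .559 -.138 .0711 2.76
```

```text
t 14.65 pos [ 0.5582 -0.1356  0.0712] ori [-3.142  0.     2.762] w 0.0272 F [-1.8  0.1  3. ] 19.762685894966125 q [-0.24  0.35 -0.3   0.92 -0.    0.14]
dp [-1.7 -1.9  0.1] rot [-0.    0.    0.02]
```

Held at 27 mm, side force under 2 N. Gently lifting 10 mm first.

{"method": "send_rows", "body": {"increments": [{"dp":[0,0,0],"rotation":[0,0,0],"gripper":0.25},{"dp":[0,0,0],"rotation":[0,0,0],"gripper":0.25},{"dp":[0,0,-2],"rotation":[0,0,0],"gripper":0.25},{"dp":[0,0,-4],"rotation":[0,0,0],"gripper":0.25},{"dp":[0,0,-6],"rotation":[0,0,0],"gripper":0.25},{"dp":[0,0,-8],"rotation":[0,0,0],"gripper":0.25},{"dp":[0,0,-10],"rotation":[0,0,0],"gripper":0.25},{"dp":[0,0,-10],"rotation":[0,0,0],"gripper":0.25}], "newtons": 30}}

```text
time: 15.45
ee_pos: [0.5582, -0.1355, 0.0812]
orientation: [3.142, 0.0, 2.762]
contact_force: [-0.3, 0.3, -4.3]
width: 0.027
grip_force: 29.8
```

Downward force is about 4.5 N, the pin's weight, with no side load. I'll draw it the remaining 24 mm.

{"method": "send_rows", "body": {"increments": [{"dp":[0,0,-4],"rotation":[0,0,0],"gripper":0.25},{"dp":[0,0,-8],"rotation":[0,0,0],"gripper":0.25},{"dp":[0,0,-12],"rotation":[0,0,0],"gripper":0.25},{"dp":[0,0,-16],"rotation":[0,0,0],"gripper":0.25},{"dp":[0,0,-20],"rotation":[0,0,0],"gripper":0.25},{"dp":[0,0,-23],"rotation":[0,0,0],"gripper":0.25},{"dp":[0,0,-24],"rotation":[0,0,0],"gripper":0.25},{"dp":[0,0,-24],"rotation":[0,0,0],"gripper":0.25}]}}

```text
time: 16.25
ee_pos: [0.5582, -0.1356, 0.1052]
orientation: [3.142, 0.0, 2.762]
contact_force: [-0.2, -0.3, -3.8]
width: 0.0273
grip_force: 29.8
```

{"method": "send_rows", "body": {"increments": [{"dp":[0,0,0],"rotation":[0,0,0],"gripper":0.25},{"dp":[0,0,0],"rotation":[0,0,0],"gripper":0.25},{"dp":[0,0,0],"rotation":[0,0,0],"gripper":0.25},{"dp":[0,0,0],"rotation":[0,0,0],"gripper":0.25},{"dp":[0,0,0],"rotation":[0,0,0],"gripper":0.25},{"dp":[0,0,0],"rotation":[0,0,0],"gripper":0.25},{"dp":[0,0,0],"rotation":[0,0,0],"gripper":0.25},{"dp":[0,0,0],"rotation":[0,0,0],"gripper":0.25}]}}

```text
time: 17.05
ee_pos: [0.5581, -0.1356, 0.105]
orientation: [-3.142, 0.0, 2.762]
contact_force: [-1.2, -0.4, -4.6]
width: 0.0273
grip_force: 29.8
```

```bash
python3 - <<'E'
from h import *
c=cap('side');a=cap('scene');w=cap('wrist')
z=lambda f,r:cv2.resize(f[r[1]:r[3],r[0]:r[2]],(400,300),interpolation=cv2.INTER_CUBIC)
cv2.imwrite('pics/fin.png',np.vstack([np.hstack([z(c['frame'],(280,155,380,230)),z(a['frame'],(250,130,370,220))]),np.hstack([z(w['frame'],(200,100,440,280)),z(w['frame'],(400,80,640,260))])])[:,:,::-1])
print(onz(c,325,200,.08)) 
E
python3 d.py .5582 -.1355 .1052 2.76
```

```text
[ 0.58704384 -0.06102782  0.08      ]
t 17.2 pos [ 0.5582 -0.1355  0.105 ] ori [3.142 0.    2.762] w 0.0271 F [-0.4  0.5 -3.8] 29.843766689300537 q [-0.24  0.32 -0.26  1.    0.    0.14]
dp [-0.   0.1 -0.2] rot [0.   0.   0.02]
```

View pics/fin.png

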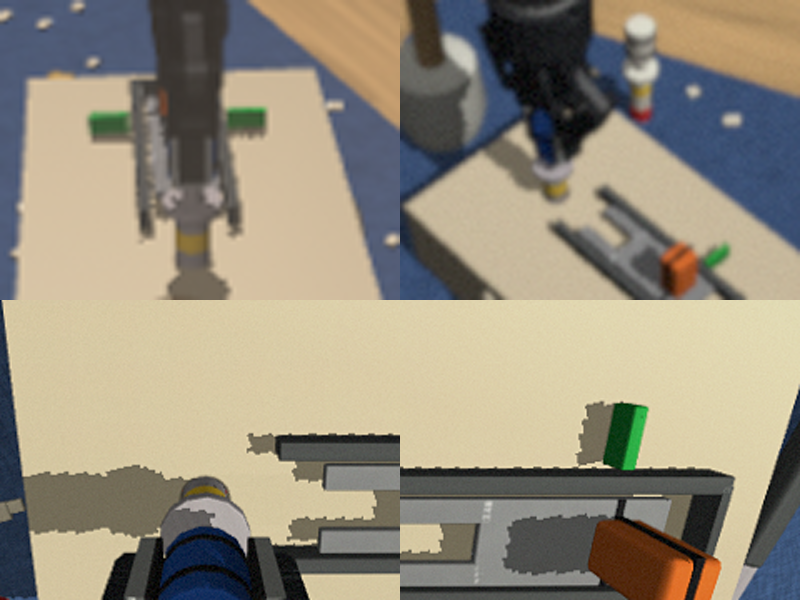

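The pictures show the yellow band fully out with bare steel below it (side panel at (192,245), steel down to 265), no red, and the pin held upright. The grip is still level with the tabs. Handing in.

```bash
python3 -c "
from bench import bot
print(bot.job_done())"
```

```text
the job is handed in; nothing more can be done
None
```

The job is handed in with the slide grip level with the green mark and the pin held upright 34 mm up, yellow band fully out and red hidden; the hand-in gave no verdict.

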